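# Find the canister whose lid button no longer latches

## Task

Test the three storage canisters where they lean in the rack: click each lid button fully down and let go. Leave the two whose buttons stay down in their pockets, clicked down; pull the one whose button springs back out of the rack and set it down gently, upright, in the blue tray, letting go only once it stands there. Leave everything else on the counter alone.

Things in the scene. Friction and masses are not known exactly. Their poses are not given: they have to be found in the camera images.
- canister_1: storage canister, a rounded square prism 60 x 60 mm and 100 mm tall (cream body, dark grey-green lid), 0.2 kg, alike the other two, with a round push button 38 mm across on its lid; origin at the centre of its underside, z along its axis towards the lid, x and y across its faces. It starts in one of the rack's three pockets, leaning 29 degrees, lid towards the robot's side
- canister_2: storage canister, a rounded square prism 60 x 60 mm and 100 mm tall (cream body, dark grey-green lid), 0.2 kg, alike the other two, with a round push button 38 mm across on its lid; origin at the centre of its underside, z along its axis towards the lid, x and y across its faces. It starts in one of the rack's three pockets, leaning 29 degrees, lid towards the robot's side
- canister_3: storage canister, a rounded square prism 60 x 60 mm and 100 mm tall (cream body, dark grey-green lid), 0.2 kg, alike the other two, with a round push button 38 mm across on its lid; origin at the centre of its underside, z along its axis towards the lid, x and y across its faces. It starts in one of the rack's three pockets, leaning 29 degrees, lid towards the robot's side
- button_1 (a joint): push button on the lid of canister_1, metres pressed along the canister's axis: 0 = up (white cap 14 mm above the lid, red collar showing), 0.012 = fully down (2 mm above the lid, red hidden). 5 N presses it fully. A sound one stays where it is pressed; the one with a worn latch springs back to 2 to 3 mm when let go. Just one of the three is worn; nothing but pressing shows which
- button_2 (a joint): push button on the lid of canister_2, metres pressed along the canister's axis: 0 = up (white cap 14 mm above the lid, red collar showing), 0.012 = fully down (2 mm above the lid, red hidden). 5 N presses it fully. A sound one stays where it is pressed; the one with a worn latch springs back to 2 to 3 mm when let go. Just one of the three is worn; nothing but pressing shows which
- button_3 (a joint): push button on the lid of canister_3, metres pressed along the canister's axis: 0 = up (white cap 14 mm above the lid, red collar showing), 0.012 = fully down (2 mm above the lid, red hidden). 5 N presses it fully. A sound one stays where it is pressed; the one with a worn latch springs back to 2 to 3 mm when let go. Just one of the three is worn; nothing but pressing shows which
- button_1_top (a point): centre of the top face of the button on canister_1; moves with the button
- button_2_top (a point): centre of the top face of the button on canister_2; moves with the button
- button_3_top (a point): centre of the top face of the button on canister_3; moves with the button
- rack: fixed oak rack, 350 mm wide (its y), 150 mm deep (its x), origin at the centre of its underside, -x side towards the robot. Three pockets at y = -105, 0, 105 mm; canisters stand in them leaning 0.50 rad about the rack's y axis, tops towards its -x, and come out along that lean
- rack_pocket (a point): centre of the middle pocket's floor (rack x = 0, 45 mm up). Measured along the lean, a pocket's front wall is 45 mm high, its back wall 35 mm, its side walls 25 mm, with about 2 mm play
- rack_rail (a point): middle of a 12 mm steel rail that runs along the rack's y above the canisters, at rack x = -35 mm, 240 mm up, with end posts at y = +-171 mm sloping back to the rack's foot. It blocks a gripper coming straight down: come in along the canisters' lean
- tray: fixed blue tray, open on top, 160 x 160 mm outside, 18 mm high, walls and floor 5 mm thick; origin at the centre of its underside. The place for the canister with the worn latch
- mug: white mug, 80 mm across, 90 mm tall, a bystander; origin at the centre of its underside
- bottle: amber glass bottle, 60 mm across, 170 mm tall, a bystander; origin at the centre of its underside
- handset: black cordless phone handset lying flat, 50 x 150 x 24 mm, a bystander; origin at the centre of its underside

How it is judged:
On the way, in this order (a step that is already met when the one before it is completed fails the run):
1. a first lid button is clicked down (at least 9 of its 12 mm) in the rack (((value of joint button_1 above 0.009 m and distance of canister_1 from where it was at the start of the episode below 0.02 m) or (value of joint button_2 above 0.009 m and distance of canister_2 from where it was at the start of the episode below 0.02 m) or (value of joint button_3 above 0.009 m and distance of canister_3 from where it was at the start of the episode below 0.02 m))), for 0.02 s.
2. a canister whose button was clicked and came back up is out of its pocket, in the fingers (((contact force between the fingers and canister_1 above 0.5 N and distance of canister_1 from where it was at the start of the episode above 0.08 m and value of joint button_1 between 0.001 and 0.006 m) or (contact force between the fingers and canister_2 above 0.5 N and distance of canister_2 from where it was at the start of the episode above 0.08 m and value of joint button_2 between 0.001 and 0.006 m) or (contact force between the fingers and canister_3 above 0.5 N and distance of canister_3 from where it was at the start of the episode above 0.08 m and value of joint button_3 between 0.001 and 0.006 m))), for 0.2 s.
3. it stands upright on the tray's floor while the fingers still hold it (not dropped) (((contact force between the fingers and canister_1 above 0.5 N and horizontal distance between canister_1 and tray below 0.055 m and z of canister_1 in the frame of tray below 0.01 m and angle between canister_1's own z axis and vertical below 0.1 rad and contact force between canister_1 and tray above 0.2 N) or (contact force between the fingers and canister_2 above 0.5 N and horizontal distance between canister_2 and tray below 0.055 m and z of canister_2 in the frame of tray below 0.01 m and angle between canister_2's own z axis and vertical below 0.1 rad and contact force between canister_2 and tray above 0.2 N) or (contact force between the fingers and canister_3 above 0.5 N and horizontal distance between canister_3 and tray below 0.055 m and z of canister_3 in the frame of tray below 0.01 m and angle between canister_3's own z axis and vertical below 0.1 rad and contact force between canister_3 and tray above 0.2 N))), for 0.05 s.
At the end, for the whole second after the job is handed in: The canister whose button springs back (now 1 to 6 mm down) stands released, at rest and upright (0.1 rad) on the tray's floor, within 55 mm of its centre; the other two are in their own pockets, within 15 mm of where they began, their buttons at least 9 mm down (((horizontal distance between canister_1 and tray below 0.055 m and z of canister_1 in the frame of tray below 0.01 m and angle between canister_1's own z axis and vertical below 0.1 rad and contact force between canister_1 and tray above 0.2 N and linear speed of canister_1 below 0.02 m/s and value of joint button_1 between 0.001 and 0.006 m and value of joint each of button_2, button_3 above 0.009 m and distance of each of canister_2, canister_3 from where it was at the start of the episode below 0.015 m) or (horizontal distance between canister_2 and tray below 0.055 m and z of canister_2 in the frame of tray below 0.01 m and angle between canister_2's own z axis and vertical below 0.1 rad and contact force between canister_2 and tray above 0.2 N and linear speed of canister_2 below 0.02 m/s and value of joint button_2 between 0.001 and 0.006 m and value of joint each of button_1, button_3 above 0.009 m and distance of each of canister_1, canister_3 from where it was at the start of the episode below 0.015 m) or (horizontal distance between canister_3 and tray below 0.055 m and z of canister_3 in the frame of tray below 0.01 m and angle between canister_3's own z axis and vertical below 0.1 rad and contact force between canister_3 and tray above 0.2 N and linear speed of canister_3 below 0.02 m/s and value of joint button_3 between 0.001 and 0.006 m and value of joint each of button_1, button_2 above 0.009 m and distance of each of canister_1, canister_2 from where it was at the start of the episode below 0.015 m))); the robot touches nothing.
It fails at once if a canister is pulled out (over 40 mm) before its button has been clicked ((distance of canister_1 from where it was at the start of the episode above 0.04 m and value of joint button_1 below 0.001 m) or (distance of canister_2 from where it was at the start of the episode above 0.04 m and value of joint button_2 below 0.001 m) or (distance of canister_3 from where it was at the start of the episode above 0.04 m and value of joint button_3 below 0.001 m)).
It fails at once if a canister whose button has latched down is pulled out (over 40 mm) ((contact force between the fingers and canister_1 above 0.5 N and distance of canister_1 from where it was at the start of the episode above 0.04 m and value of joint button_1 above 0.009 m and height (world z) of canister_1 above 0.06 m) or (contact force between the fingers and canister_2 above 0.5 N and distance of canister_2 from where it was at the start of the episode above 0.04 m and value of joint button_2 above 0.009 m and height (world z) of canister_2 above 0.06 m) or (contact force between the fingers and canister_3 above 0.5 N and distance of canister_3 from where it was at the start of the episode above 0.04 m and value of joint button_3 above 0.009 m and height (world z) of canister_3 above 0.06 m)).
It fails at once if the mug, bottle or handset is moved over 30 mm (distance of any of mug, bottle, handset from where it was at the start of the episode above 0.03 m).
It also fails if it takes over 72 s, if anything falls off the work surface, if the arm or the gripper's body presses on something with over 40 N, if the wrist force passes 120 N, or if a joint passes its speed limit or range.

## Robot

A 7-joint arm with a two-finger parallel gripper is mounted at the origin on the work surface. World frame = base frame: x ahead of the robot, y to its left, z up, the work surface at z = 0. Lengths are in m, angles in rad, forces in N, time in s.
With the tool pointing down it reaches from about 0.425 to 0.875 m from the base axis. Payload 4.7 kg.
Tool frame: the origin (TCP) lies midway between the tips of the shut fingers; the grasp point (between the pads) lies 19 mm behind it (ctrl.grip_point_offset is the distance from the TCP to the grasp point, in m); z points along the fingers, y is the line along which they close (so a half turn about z gives the same grasp; the last joint's range is limited). The gripper opens to 87 mm and grips with 3 to 60 N. Pads are 19 mm wide; open, the fingers measure 117 mm over their backs; the gripper's body (75 mm by 190 mm) begins 51 mm behind the grasp point.
Start: joints at [1.152, 0.321, -0.07, 1.45, 0.023, 1.371, -0.057], TCP at [0.273, -0.59, 0.223] pointing down, gripper open.
Joint ranges: [-2.86, 2.86], [-0.3, 2.09], [-1.38, 1.24], [0.06, 2.45], [-1.56, 4.7], [0.09, 2.05], [-2.69, 2.69]. Speed limits (rad/s): [2.57, 2.57, 3.14, 3.14, 3.14, 3.14, 3.14].

## Interface

Orientations are given as a rotation vector (axis times angle).
In Python, from bench import ctrl gives the robot as it stands.
- The arm moves only by the tool move_arm, never from a script. Its argument "increments" is text: rows parted by semicolons, each of 7 numbers parted by spaces: the shift along the world's x, y, z in mm, then the turn, a rotation vector about the world's x, y, z in degrees, then the closure in counts, from 0 (fully open) to 255 (shut). A call has exactly 8 rows; each row shifts and turns the commanded pose from where the row before left it; what a row does not reach is not made up. A row lasts 1/12 s, in which the tool goes at most 41.7 mm and 7.16 degrees, less where a joint would pass 70% of its speed; a pose out of reach is approached as far as the arm can. A call with a gripper value outside its range is refused whole. The fingers move at their own pace and stop on an object; "grip_force" is the grip in N (left out, the last holds). Time passes only in rows, so rows that do not move let the fingers close, or fill a call up. It gives the time, the measured TCP pose, the force, the opening and the grip force at its end, in the units of the state.
- ctrl.get_state(): the state, without advancing time (a new reading comes with each control period).
- ctrl.get_image(name): name is "side" or "top"; returns a dict with "frame" (384x512x3 uint8, red, green, blue), "depth" (384x512 float32, m along the optical axis (not along the pixel's ray), 0 where there is no reading), "fx", "fy", "cx", "cy" (pixels), "position" and "orientation" of the camera in the world. Camera axes: x right, y down, z forward; pixel columns grow to the right and rows downward; lengths in m; the calibration is good to about 2 mm. A picture is of the moment at which its call begins.
- ctrl.close_job(): hands the job in; it is judged then, once.
Trained networks look in a picture, given as the dict that the camera call returned (one of the last four; its "shot" number tells which), for a name from the list of things; names that differ only in an ending like _2 or _b are one class to them, and where a whole thing is asked for, a point or a joint stands for the part that bears it (a point fixed in the world has none). Each returns a list of dicts, best first, with "score" (0 to 1); they miss things now and then, are a little off and sometimes report something else, mostly with a low value. They report only what shows in the picture. A call takes as long as a camera call.
- ctrl.find_in(target, picture): "centre" ([x, y, z] in m, in world coordinates, good to about 4 mm: the middle of the surface that is visible of it).
- ctrl.silhouettes(target, picture): "region" (384x512 bool, what is visible of it).
The state is a dict: "time": time; "joint_positions": joint angles; "qd": joint speeds; "joint_torque": joint torques, N m; "position": TCP position; "tool_rot": TCP orientation; "ft_force": force on the tool from outside, world axes, zero at the start; "torque": the same for the moment, N m; "grip_width": opening from 0.0 (shut) to 1.0 (fully open); "grip_force": force on a finger pad.
Only numpy, scipy, OpenCV 4.12 (cv2) and the standard library are available. Lean on these libraries where they do the work, as an engineer would, in place of code of your own. Each camera call takes 0.05 s, during which the arm holds its last target. There are 200 camera calls.

## Working session

There is one attempt and no reset: what is moved stays moved. The work goes in short steps, Python scripts to look and compute and a tool call to move; the robot and the scene stay as the last step left them, time stands still between calls to the robot, and variables do not carry over. Pictures are saved under pics/ and viewed, at most 10 in all, crops included, and the job is handed in when it is done.

Besides the shell and the picture viewer there is one more tool, called as name(argument=value, ...) on one line, values as JSON. move_arm: Moves the arm, as the interface text tells. Its arguments: {"type":"object","properties":{"increments":{"type":"string"},"grip_force":{"type":"number"}},"required":["increments"]}

```bash
ls; mkdir -p pics
cat > h.py <<'E'
import numpy as np, cv2
from scipy.spatial.transform import Rotation as R
from bench import ctrl
def Rm(o):
    o=np.array(o,float)
    return o if o.shape==(3,3) else (R.from_rotvec(o) if o.size==3 else R.from_quat(o)).as_matrix()
def cloud(p):
    d=p["depth"]; v,u=np.indices(d.shape)
    c=np.stack([(u-p["cx"])/p["fx"]*d,(v-p["cy"])/p["fy"]*d,d],-1)
    w=c@Rm(p["orientation"]).T+np.array(p["position"]); w[d==0]=np.nan
    return w
def save(p,n): cv2.imwrite("pics/"+n,p["frame"][...,::-1])
E
python3 - <<'E'
from h import *
np.set_printoptions(precision=4,suppress=True)
for n in ("top","side"):
    p=ctrl.get_image(n); save(p,n+"0.png"); print(n,p["position"],p["orientation"])
    np.savez("/tmp/"+n,w=cloud(p),f=p["frame"])
    for t in ["canister_1","button_1_top","rack","tray","mug","bottle","handset"]:
        print(t,[(np.round(r["centre"],4).tolist(),round(r["score"],2)) for r in ctrl.find_in(t,p)])
s=ctrl.get_state(); print(s)
E
```

```text
pics
top [ 0.4795 -0.0216  1.0194] [-2.1318  2.1762 -0.1376]
canister_1 [([0.5585, -0.3043, 0.1266], 0.98), ([0.5528, -0.2063, 0.1321], 0.86), ([0.5571, -0.1055, 0.1304], 0.59), ([0.6154, -0.205, 0.0654], 0.15)]
button_1_top [([0.5433, -0.1024, 0.144], 0.63)]
rack []
tray [([0.5799, 0.1876, 0.0045], 0.97), ([0.7247, -0.2629, 0.1109], 0.54)]
mug [([0.7208, 0.1624, 0.0362], 0.88), ([0.5468, -0.3169, 0.1469], 0.46)]
bottle [([0.5462, -0.3127, 0.1461], 0.71), ([0.7281, -0.259, 0.1117], 0.58)]
handset [([0.4243, 0.1577, 0.0233], 0.57)]
side [0.3829 0.567  0.9263] [-0.4454  2.838  -1.0097]
canister_1 [([0.5588, -0.2927, 0.1277], 0.8), ([0.5578, -0.1872, 0.1324], 0.63), ([0.5572, -0.085, 0.1216], 0.56), ([0.5425, -0.1037, 0.1477], 0.56)]
button_1_top [([0.549, -0.2098, 0.1458], 0.16)]
rack [([0.6133, -0.1284, 0.0553], 0.88)]
tray [([0.5819, 0.1861, 0.001], 0.73), ([0.544, -0.103, 0.1488], 0.2)]
mug [([0.7174, 0.161, 0.0463], 0.88), ([0.6096, -0.1294, 0.0571], 0.68), ([0.5564, -0.0856, 0.1219], 0.63)]
bottle [([0.7294, -0.2463, 0.0943], 0.59)]
handset [([0.5532, -0.0838, 0.1223], 0.39), ([0.5459, -0.1039, 0.1466], 0.19)]
{'time': 0.8, 'joint_positions': array([ 1.1521,  0.321 , -0.0701,  1.4505,  0.0226,  1.3708, -0.0569]), 'qd': array([-0.0004,  0.    ,  0.0006,  0.0004, -0.0019, -0.0001, -0.0006]), 'joint_torque': array([  0.0002, -49.1044,  -0.4027, -31.2753,  -0.0637,   0.0333,
        -0.    ]), 'position': array([ 0.2726, -0.5901,  0.2226]), 'tool_rot': array([ 3.0682,  0.6746, -0.    ]), 'ft_force': array([-0.3335,  0.6894,  0.7214]), 'torque': array([ 0.0075, -0.0258,  0.0418]), 'grip_force': 0.0, 'grip_width': 0.9992532335290942}
```

View pics/top0.png

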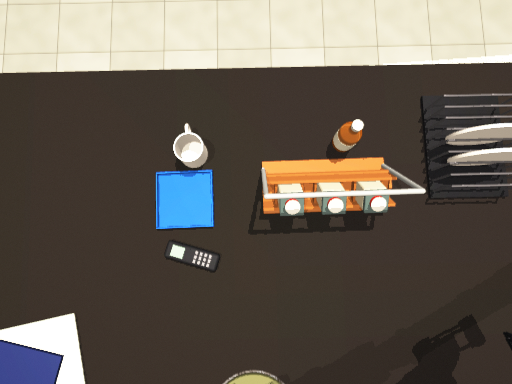

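View pics/side0.png

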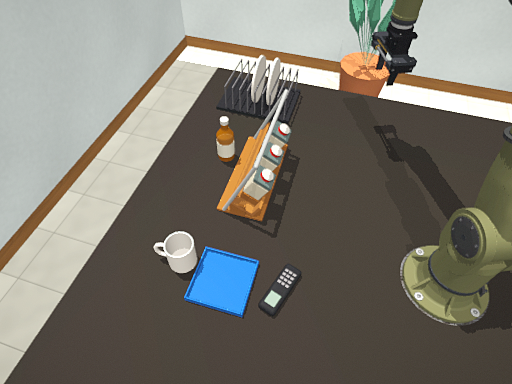

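The top view shows the buttons at about (292,207), (335,205) and (378,203), with the rail running from (264,197) to (423,190). The tray is at (185,200), and the side view agrees. Next I'll measure the buttons and the rack yaw.

Run:
```python
from h import *
np.set_printoptions(precision=4,suppress=True)
for n in ("top","side"):
    z=np.load(f"/tmp/{n}.npz"); w=z["w"]; f=z["f"].astype(int)
    inb=(w[...,0]>.45)&(w[...,0]<.72)&(w[...,1]<0.05)&(w[...,1]>-.42)
    # rail
    m=inb&(w[...,2]>.228)&(w[...,2]<.262); P=w[m]
    l=cv2.fitLine(P[:,:2].astype(np.float32),cv2.DIST_HUBER,0,.01,.01).ravel()
    d=l[:2]*np.sign(l[1]); print(n,"rail",len(P),np.nanmedian(P,0),P.min(0),P.max(0),"dir",d,"yaw deg",np.degrees(np.arctan2(-d[0],d[1])))
    wh=inb&(f.min(-1)>150)&(np.ptp(f,axis=-1)<40)&(w[...,2]>.1)&(w[...,2]<.19)&(w[...,0]<.575)
    k,lab,st,c=cv2.connectedComponentsWithStats(wh.astype(np.uint8))
    for i in range(1,k):
        if st[i,4]>40:
            P=w[lab==i]; u,s,vt=np.linalg.svd(P-P.mean(0),full_matrices=False); nn=vt[2]*np.sign(vt[2][2])
            print(" white",st[i],c[i],P.mean(0),"ext",P.min(0),P.max(0),"n",nn,"rms",s[2]/len(P)**.5)
    b=(f[...,2]>140)&(f[...,0]<80)&(w[...,0]>.4)&(w[...,1]>.05)&(w[...,0]<.75)&(w[...,1]<.35)
    P=w[b]; print(" tray",cv2.minAreaRect((P[:,:2]*1000).astype(np.float32)), np.median(P[P[:,2]<.01,2]))
```

```text
top rail 895 [ 0.5621 -0.2126  0.2456] [ 0.5542 -0.3875  0.2284] [ 0.5751 -0.0353  0.2504] dir [-0.0142  0.9999] yaw deg 0.8132749
 white [371 197  16  15 180] [378.6833 203.8444] [ 0.5458 -0.3187  0.1453] ext [ 0.5289 -0.3423  0.1254] [ 0.5631 -0.2989  0.1554] n [-0.4515 -0.1984  0.8699] rms 0.003308489182420542
 white [328 199  16  14 178] [335.618  205.4326] [ 0.5441 -0.2134  0.1455] ext [ 0.5284 -0.2355  0.1249] [ 0.5593 -0.1944  0.1567] n [-0.5024 -0.1708  0.8476] rms 0.0030294286058210503
 white [285 200  16  15 175] [292.5086 207.0229] [ 0.5424 -0.1082  0.1456] ext [ 0.5258 -0.1285  0.1271] [ 0.559  -0.0896  0.1564] n [-0.4969 -0.1277  0.8583] rms 0.002700558868169195
 tray ((583.931884765625, 182.9333953857422), (165.3297882080078, 159.14064025878906), 1.460473656654358) 0.005798063522140073
side rail 371 [ 0.5606 -0.1736  0.2458] [ 0.554  -0.3832  0.2287] [ 0.5742 -0.0342  0.2502] dir [-0.011   0.9999] yaw deg 0.63076544
 white [280 124  10  10  74] [284.2703 128.3378] [ 0.5443 -0.3172  0.146 ] ext [ 0.528  -0.3431  0.1246] [ 0.5635 -0.3001  0.1575] n [-0.4918 -0.0953  0.8655] rms 0.0022146864186880933
 white [271 145  11  11  84] [276.1786 149.9524] [ 0.5433 -0.2122  0.1461] ext [ 0.5279 -0.2357  0.1347] [ 0.5632 -0.1934  0.1569] n [-0.4241 -0.1056  0.8994] rms 0.002621290276669545
 white [262 168  12  13 106] [267.3113 174.217 ] [ 0.5419 -0.1082  0.1454] ext [ 0.5258 -0.134   0.122 ] [ 0.5609 -0.0892  0.1556] n [-0.5296 -0.1945  0.8256] rms 0.0034789629624300505
 tray ((582.9649658203125, 178.12088012695312), (166.7372589111328, 173.19296264648438), 0.8934615850448608) 0.006132128462951414
```

```bash
cat >> h.py <<'E'
np.set_printoptions(precision=4,suppress=True)
psi=np.radians(0.85); RZ=R.from_euler('z',psi).as_matrix()
O=np.array([.5975,-.213,.045])
yr=RZ@[0,1,0]; a=RZ@[-np.sin(.5),0,np.cos(.5)]; e=RZ@[np.cos(.5),0,np.sin(.5)]
Tg=np.stack([np.cross(-yr,-a),-yr,-a],1)
def P(k,s,off=0): return O+yr*.105*k+a*s+e*off
def delta(p,Rt=Tg):
    s=ctrl.get_state(); r=(R.from_matrix(Rt)*R.from_rotvec(s["tool_rot"]).inv()).as_rotvec()
    print("d mm",np.round((np.array(p)-s["position"])*1000,1),"rot deg",np.round(np.degrees(r),2))
    return s
E
python3 - <<'E'
from h import *
delta(P(-1,.215)); print(P(-1,.215),a,e,yr)
for k in (-1,0,1): print(P(k,.114))
E
```

```text
d mm [223.4 270.6  11.1] rot deg [  6.41 -28.14 -23.45]
[ 0.496  -0.3195  0.2337] [-0.4794 -0.0071  0.8776] [0.8775 0.013  0.4794] [-0.0148  0.9999  0.    ]
[ 0.5444 -0.3188  0.145 ]
[ 0.5429 -0.2138  0.145 ]
[ 0.5413 -0.1088  0.145 ]
```

move_arm(increments="16 22 1 0.8 -3.5 -2.9 255; 16 22 1 0.8 -3.5 -2.9 255; 16 22 1 0.8 -3.5 -2.9 255; 16 22 1 0.8 -3.5 -2.9 255; 16 22 1 0.8 -3.5 -2.9 255; 16 22 1 0.8 -3.5 -2.9 255; 16 22 1 0.8 -3.5 -2.9 255; 16 22 1 0.8 -3.5 -2.9 255", grip_force=20)

```text
time: 1.47
position: [0.4011, -0.4135, 0.2311]
tool_rot: [-3.04, -0.024, -0.778]
ft_force: [0.4, 1.0, 0.4]
grip_width: 0.478
grip_force: 0.0
```

```bash
python3 -c "
from h import *
delta(P(-1,.150))"
```

```text
d mm [126.   94.5 -54.4] rot deg [ 0.04  0.05 -0.06]
```

move_arm(increments="24 24 1 0 0 0 255; 24 24 1 0 0 0 255; 24 24 1 0 0 0 255; 23 22 0 0 0 0 255; 10 0 -18 0 0 0 255; 10 0 -18 0 0 0 255; 10 0 -18 0 0 0 255; 0 0 0 0 0 0 255")

```text
time: 2.13
position: [0.5253, -0.3174, 0.1757]
tool_rot: [-3.038, -0.032, -0.765]
ft_force: [-2.1, 1.1, -0.7]
grip_width: 0.008
grip_force: 0.0
```

Run:
```python
from h import *
s=delta(P(-1,.120)); print(s["position"],s["ft_force"],s["grip_width"])
p=ctrl.get_image("side"); cv2.imwrite("pics/s1.png",cv2.resize(p["frame"][60:260,180:400,::-1],None,fx=3,fy=3))
```

```text
d mm [ 16.2  -1.4 -25.4] rot deg [-0.2  -0.36 -0.42]
[ 0.5253 -0.3174  0.1757] [-2.0921  1.0915 -0.6688] 0.008251325650597201
```

View pics/s1.png

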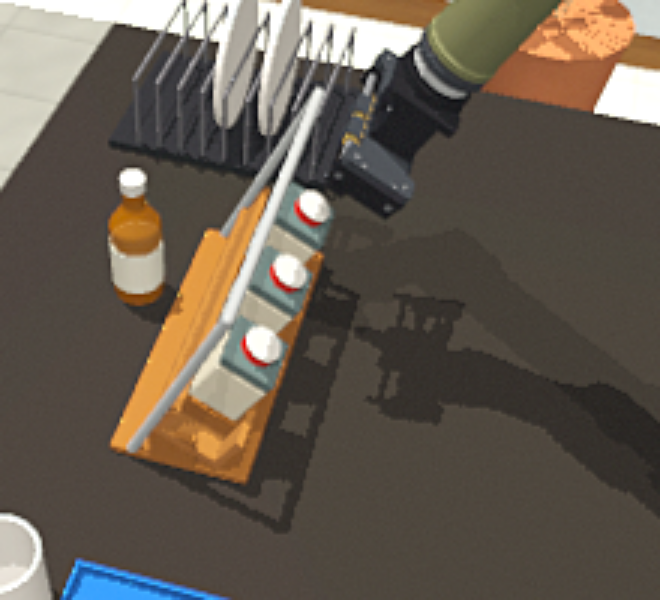

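The crop shows the hand beside button 3 at (312,207), with the finger block at about (380,185). I'll project the TCP to confirm.

Run:
```python
from h import *
p=ctrl.get_image("side")
def pr(x):
    c=Rm(p["orientation"]).T@(np.array(x)-p["position"]); return (p["fx"]*c[0]/c[2]+p["cx"]-180)*3,(p["fy"]*c[1]/c[2]+p["cy"]-60)*3
for n,x in [("tcp",ctrl.get_state()["position"]),("btn",P(-1,.114)),("grasp",P(-1,.169)),("body",P(-1,.22)),("bl",P(-1,.22)+yr*.095),("br",P(-1,.22)-yr*.095)]: print(n,np.round(pr(x)))
w=cloud(p); 
for u,v in [(385,180),(350,190),(375,165),(360,110)]: print(w[60+v//3,180+u//3])
```

```text
tcp [333. 183.]
btn [313. 205.]
grasp [341. 175.]
body [369. 145.]
bl [349. 204.]
br [387.  91.]
[ 0.4632 -0.2244  0.2758]
[ 0.4963 -0.231   0.2509]
[ 0.475  -0.2361  0.2814]
[ 0.5084 -0.3231  0.2769]
```

move_arm(increments="6 -0.5 -9 -0.1 -0.2 -0.2 255; 6 -0.5 -9 -0.1 -0.2 -0.2 255; 5 -0.4 -9 0 0 0 255; 1.4 0 -2.6 0 0 0 255; 1.4 0 -2.6 0 0 0 255; 1.4 0 -2.6 0 0 0 255; 1.4 0 -2.6 0 0 0 255; 0 0 0 0 0 0 255")

```text
time: 2.9
position: [0.5484, -0.3219, 0.1424]
tool_rot: [3.04, 0.02, 0.785]
ft_force: [-1.6, 0.8, 0.9]
grip_width: 0.002
grip_force: 0.3
```

Run:
```python
from h import *
s=delta(P(-1,.102)); print(s["ft_force"], "axial",s["ft_force"]@a, "s=",(s["position"]-O)@a)
```

```text
d mm [ 1.8  3.2 -7.9] rot deg [0.27 0.29 0.18]
[-1.5649  0.7661  0.9422] axial 1.5715517433800792 s= 0.10978868347708123
```

move_arm(increments="0 1.5 0 0 0 0 255; 0 1.5 0 0 0 0 255; 0.5 0 -1.8 0 0 0 255; 0.5 0 -1.8 0 0 0 255; 0.5 0 -1.8 0 0 0 255; 0.5 0 -1.8 0 0 0 255; 0 0 0 0 0 0 255; 0 0 0 0 0 0 255")

```text
time: 3.57
position: [0.5507, -0.3186, 0.1355]
tool_rot: [3.04, 0.02, 0.785]
ft_force: [0.0, 0.2, 4.3]
grip_width: 0.004
grip_force: 1.6
```

```bash
cat > st.py <<'E'
import sys
from h import *
k=int(sys.argv[1])
s=delta(P(k,float(sys.argv[2]))); print(s["ft_force"], "axial",s["ft_force"]@a, "s=",(s["position"]-O)@a,"off",(s["position"]-O)@e,(s["position"]-O)@yr-.105*k)
E
python3 st.py -1 .102
```

```text
d mm [-0.6 -0.1 -0.9] rot deg [0.27 0.32 0.15]
[0.0221 0.1913 4.314 ] axial 3.773917814456066 s= 0.10255248170302976 off 0.000957530558892937 6.521650729339468e-05
```

move_arm(increments="0 0 -1 0 0 0 255; 0.5 0 -1 0 0 0 255; 0.5 0 -1 0 0 0 255; 0 0 0 0 0 0 255; 0 0 0 0 0 0 255; 0 0 0 0 0 0 255; 0 0 0 0 0 0 255; 0 0 0 0 0 0 255")

```text
time: 4.23
position: [0.551, -0.3188, 0.1352]
tool_rot: [3.04, 0.021, 0.785]
ft_force: [-16.2, 5.9, 26.1]
grip_width: 0.003
grip_force: 15.0
```

```bash
python3 st.py -1 .102
```

```text
d mm [-0.8  0.1 -0.7] rot deg [0.28 0.32 0.13]
[-16.2495   5.9022  26.0793] axial 30.634341753696773 s= 0.1021940749636724 off 0.0010435319762248998 -0.00010153117438441162
```

move_arm(increments="-6.2 0 11.4 0 0 0 255; -6.2 0 11.4 0 0 0 255; -0.5 35 0 0.3 0.3 0.1 255; -0.5 35 0 0 0 0 255; -0.5 35 0 0 0 0 255; 1.9 0 -3.5 0 0 0 255; 1.9 0 -3.5 0 0 0 255; 0 0 0 0 0 0 255")

```text
time: 4.9
position: [0.5403, -0.2135, 0.1463]
tool_rot: [-3.04, -0.021, -0.772]
ft_force: [0.3, -0.2, -0.8]
grip_width: 0.004
grip_force: 0.0
```

```bash
python3 st.py 0 .102
```

```text
d mm [  8.3  -0.3 -11.8] rot deg [-0.09 -0.15  0.04]
[ 0.3405 -0.1631 -0.7578] axial -0.8271107266822644 s= 0.11631198053695756 off -0.001641135893410077 0.0003776726378854481
```

move_arm(increments="1.5 0 -2.4 0 0 0 255; 1.5 0 -2.4 0 0 0 255; 1.5 0 -2.4 0 0 0 255; 1.5 0 -2.4 0 0 0 255; 1.4 0 -2.2 0 0 0 255; 1.4 0 -1.4 0 0 0 255; 0 0 0 0 0 0 255; 0 0 0 0 0 0 255")

```text
time: 5.57
position: [0.5488, -0.2148, 0.1352]
tool_rot: [-3.041, -0.019, -0.773]
ft_force: [-14.9, 0.8, 12.0]
grip_width: 0.004
grip_force: 9.3
```

```bash
python3 st.py 0 .102
```

```text
d mm [-0.2  1.  -0.7] rot deg [-0.03 -0.12  0.11]
[-14.9092   0.7892  11.9606] axial 17.637847840354645 s= 0.10249894179433974 off 0.0004919685706475108 -0.0010341585048980375
```

move_arm(increments="-6.2 0 11.2 0 0 0 255; -6.2 0 11.2 0 0 0 255; -0.5 35.3 0 0 0 0 255; -0.5 35.3 0 0 0 0 255; -0.5 35.3 0 0 0 0 255; 1.9 0 -3.5 0 0 0 255; 1.9 0 -3.5 0 0 0 255; 0 0 0 0 0 0 255")

```text
time: 6.23
position: [0.54, -0.1077, 0.1494]
tool_rot: [-3.04, -0.021, -0.775]
ft_force: [0.1, -0.9, 0.3]
grip_width: 0.006
grip_force: 0.0
```

```bash
python3 st.py 1 .102
```

```text
d mm [  7.1  -1.1 -14.9] rot deg [-0.06 -0.04  0.03]
[ 0.1382 -0.9045  0.3112] axial 0.21327585435959961 s= 0.11847472108544241 off 0.0009821718146612451 0.0011664139245073646
```

move_arm(increments="1.4 -0.5 -2.8 0 0 0 255; 1.4 -0.5 -2.8 0 0 0 255; 1.4 0 -2.8 0 0 0 255; 1.4 0 -2.8 0 0 0 255; 1.2 0 -2.6 0 0 0 255; 1 0 -2.2 0 0 0 255; 0 0 0 0 0 0 255; 0 0 0 0 0 0 255")

```text
time: 6.9
position: [0.548, -0.1096, 0.1353]
tool_rot: [-3.041, -0.02, -0.777]
ft_force: [-9.7, 0.5, 13.4]
grip_width: 0.007
grip_force: 8.2
```

```bash
python3 st.py 1 .102
```

```text
d mm [-1.   0.9 -0.8] rot deg [0.   0.02 0.11]
[-9.6803  0.4814 13.4279] axial 16.421153842350712 s= 0.10221735437707931 off 0.0012065947296370921 -0.0008665643167787007
```

move_arm(increments="-12 0 22 0 0 0 255; -12 0 22 0 0 0 255; -12 0 22 0 0 0 255; -12 0 22 0 0 0 200; -30 0 10 0 0 0 100; -35 0 0 0 0 0 0; -35 0 0 0 0 0 0; -35 0 0 0 0 0 0")

```text
time: 7.57
position: [0.4787, -0.1177, 0.1837]
tool_rot: [-3.034, -0.029, -0.709]
ft_force: [-1.3, -0.2, 0.1]
grip_width: 0.301
grip_force: 0.0
```

Run:
```python
from h import *
print(ctrl.get_state()["position"])
A=[]
for n,b in (("top",(180,255,255,425)),("side",(110,200,225,310))):
    p=ctrl.get_image(n); w=cloud(p); f=p["frame"].astype(int)
    wh=(f.min(-1)>150)&(np.ptp(f,axis=-1)<40)&(w[...,2]>.1)&(w[...,2]<.19)&(w[...,0]<.575)&(w[...,0]>.5)&(w[...,1]<0)
    red=(f[...,0]>140)&(f[...,1]<80)&(f[...,2]<80)
    for k in (-1,0,1):
        m=wh&(abs(w[...,1]-P(k,.11)[1])<.04); Q=w[m]
        mr=red&(abs(w[...,1]-P(k,.11)[1])<.045)&(w[...,2]>.09)&(w[...,0]<.6)
        t=(Q-O)@a; print(n,k,m.sum(),"s",np.median(t),np.percentile(t,[20,80]),"red",mr.sum())
    c=p["frame"][b[0]-20:b[1],b[2]:b[3],::-1]; A.append(cv2.resize(c,(680,int(680*c.shape[0]/c.shape[1])) if n=="top" else None,fx=0 if n=="top" else 2.6,fy=0 if n=="top" else 2.6,interpolation=cv2.INTER_CUBIC))
W=max(i.shape[1] for i in A)
im=np.vstack([cv2.copyMakeBorder(i,0,0,0,W-i.shape[1],0) for i in A])[:600]; print(im.shape); cv2.imwrite("pics/after.png",im)
```

```text
[ 0.4787 -0.1177  0.1837]
top -1 178 s 0.11169114973254762 [0.1106 0.1128] red 5
top 0 188 s 0.102546639702837 [0.1011 0.1037] red 0
top 1 180 s 0.10224114685965599 [0.1009 0.1034] red 0
side -1 106 s 0.11182641222650744 [0.0825 0.1132] red 13
side 0 128 s 0.10241023239410008 [0.0845 0.1041] red 0
side 1 152 s 0.1022603461352212 [0.0839 0.1037] red 0
(600, 680, 3)
```

View pics/after.png

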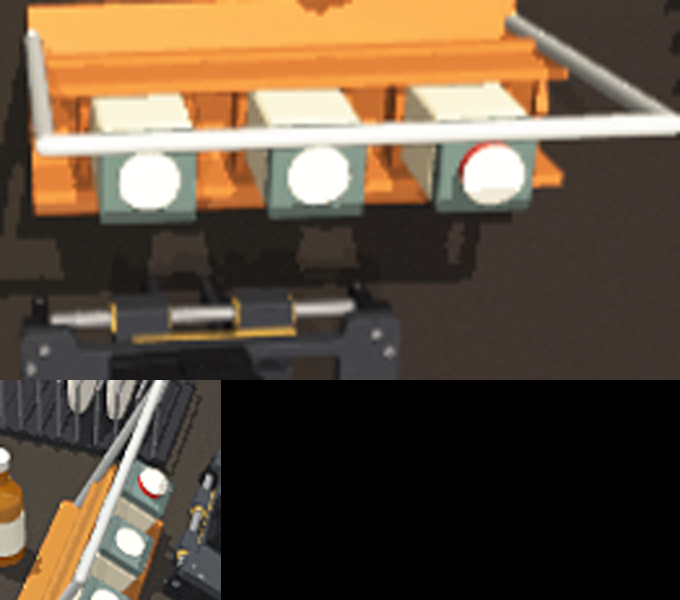

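Canister k=-1 (y≈-0.32, right in the top crop at about (490,172)) shows red, with its button 2.3 mm down, so it is the worn one. The other two are latched at 12 mm.

```bash
python3 - <<'E'
from h import *
z=np.load("/tmp/top.npz"); w=z["w"]; q=w-O
m=(abs((q@yr)+.171)<.012)&(w[...,2]>.05)
S=q@a;E_=q@e
for lo in np.arange(.04,.2,.02):
    k=m&(S>lo)&(S<lo+.02)
    if k.sum(): print(round(lo,2),k.sum(),"e min/max",E_[k].min(),E_[k].max())
print(ctrl.get_state()["joint_positions"])
E
python3 st.py -1 .170
```

```text
0.04 37 e min/max -0.03784584029553673 0.057709821838511643
0.06 19 e min/max 0.04883380180047047 0.059048926202807446
0.08 19 e min/max 0.05062938038907482 0.0612687880440116
0.1 19 e min/max 0.052531093452356625 0.06256192442084386
0.12 25 e min/max 0.05363414322955333 0.0651170938888506
0.14 24 e min/max 0.05605913574983422 0.065723484523163
0.16 20 e min/max 0.06062894631325614 0.06862542274922316
0.18 38 e min/max 0.05981441157630698 0.06974558719060764
[ 0.381  -0.2997 -0.0494  2.237  -0.2722  0.7956 -1.077 ]
d mm [  40.4 -199.5   12.1] rot deg [-1.71 -2.37 -0.29]
[ 1.0089  0.4853 -0.3893] axial -0.828685546429806 s= 0.1773426775281429 off -0.038597793846376224 0.2001009018546438
```

move_arm(increments="0 -33 2 -0.3 -0.4 0 0; 5 -33 2 -0.3 -0.4 0 0; 7 -33 2 -0.3 -0.4 0 0; 8 -33 2 -0.3 -0.4 0 0; 8 -33 1 -0.3 -0.4 0 0; 8 -33 1 -0.2 -0.4 0 0; 0 -2 0 0 0 0 0; 0 0 0 0 0 0 0")

```text
time: 8.33
position: [0.5159, -0.3199, 0.1943]
tool_rot: [-3.038, -0.032, -0.783]
ft_force: [-0.6, 0.6, -0.9]
grip_width: 0.965
grip_force: 0.0
```

```bash
python3 st.py -1 .056
```

```text
d mm [  56.3    1.5 -100.2] rot deg [ 0.03  0.25 -0.35]
[-0.5873  0.6224 -0.875 ] axial -0.49073712336346403 s= 0.1709281310343951 off -0.001405307922341656 -0.0007011646481447642
```

move_arm(increments="4 0 -9 0 0.1 -0.1 0; 4 0.5 -9 0 0.1 -0.1 0; 5 0.5 -9 0 0 -0.1 0; 4.5 0.5 -9 0 0 0 0; 4.5 0 -9 0 0 0 0; 4.5 0 -9 0 0 0 0; 4.5 0 -9 0 0 0 0; 0 0 0 0 0 0 0")

```text
time: 9.0
position: [0.5463, -0.3153, 0.1289]
tool_rot: [-3.039, -0.029, -0.773]
ft_force: [0.3, 0.4, 0.1]
grip_width: 0.999
grip_force: 0.0
```

```bash
python3 st.py -1 .056
```

```text
d mm [ 25.9  -3.1 -34.7] rot deg [-0.07 -0.1  -0.26]
[0.2795 0.413  0.0839] axial -0.06334751129125625 s= 0.09886402484718673 off -0.0060370169978204435 0.0034830594951572452
```

move_arm(increments="3.2 -1 -5.2 0 0 -0.2 0; 3.2 -1 -5.2 0 -0.1 0 0; 3.2 -1 -5.2 0 0 0 0; 3.2 0 -5.2 0 0 0 0; 3.2 0 -5.2 0 0 0 0; 3.2 0 -5.2 0 0 0 0; 3.2 0 -5.2 0 0 0 0; 0 0 0 0 0 0 0")

```text
time: 9.67
position: [0.569, -0.3188, 0.0938]
tool_rot: [-3.039, -0.024, -0.779]
ft_force: [-0.3, -0.5, -0.3]
grip_width: 0.999
grip_force: 0.0
```

```bash
python3 st.py -1 .056
```

```text
d mm [3.2 0.4 0.4] rot deg [-0.02  0.09 -0.04]
[-0.3465 -0.5247 -0.2581] axial -0.05667135168139012 s= 0.057223857264253615 off -0.0029900697513922554 -0.00034186112735071217
```

Good; close with moderate force.

move_arm(increments="0 0 0 0 0 0 255; 0 0 0 0 0 0 255; 0 0 0 0 0 0 255; 0 0 0 0 0 0 255; 0 0 0 0 0 0 255; 0 0 0 0 0 0 255; 0 0 0 0 0 0 255; 0 0 0 0 0 0 255", grip_force=25)

```text
time: 10.33
position: [0.5691, -0.319, 0.0957]
tool_rot: [-3.039, -0.024, -0.781]
ft_force: [-2.7, 2.9, 4.1]
grip_width: 0.687
grip_force: 25.0
```

```bash
python3 st.py -1 .126
```

```text
d mm [-30.4   0.1  59.9] rot deg [-0.01  0.2  -0.04]
[-2.656   2.9137  4.0942] axial 4.845515602698465 s= 0.05884511997453197 off -0.0020383354883812994 -0.000521332521429621
```

move_arm(increments="-2.4 0 4.4 0 0 0 255; -4.3 0 7.9 0 0 0 255; -4.3 0 7.9 0 0 0 255; -4.3 0 7.9 0 0 0 255; -4.3 0 7.9 0 0 0 255; -4.3 0 7.9 0 0 0 255; -4.3 0 7.9 0 0 0 255; -4.3 0 7.9 0 0 0 255")

```text
time: 11.0
position: [0.535, -0.3197, 0.1552]
tool_rot: [-3.04, -0.022, -0.779]
ft_force: [-0.8, 1.0, -2.0]
grip_width: 0.687
grip_force: 25.0
```

Run:
```python
from h import *
delta([.583,.185,.3]); s=ctrl.get_state(); print((s["position"]-O)@a,(s["position"]-O)@e,s["ft_force"],s["grip_width"],s["joint_positions"])
```

```text
d mm [ 48.  504.7 144.8] rot deg [0.02 0.11 0.03]
0.1274470783875441 -0.0033681662492116085 [-0.7635  0.9803 -2.0459] 0.687040118447199 [ 0.4433  0.0501  0.2417  2.005  -0.4883  0.7501 -0.5698]
```

move_arm(increments="-5 0 10 0 0 0 255; -5 0 10 0 0 0 255; -5 0 10 0 0 0 255; -5 0 10 0 0 0 255; -5 0 10 0 0 0 255; -15 0 5 0 3.5 0 255; -15 0 0 0 3.5 0 255; -15 0 0 0 3.5 0 255")

```text
time: 11.67
position: [0.4655, -0.3202, 0.2117]
tool_rot: [-3.099, -0.021, -0.498]
ft_force: [-0.1, 0.5, -2.8]
grip_width: 0.69
grip_force: 25.0
```

```bash
cat > up.py <<'E'
import sys
from h import *
D=np.stack([np.cross(-yr,[0,0,-1]),-yr,[0,0,-1]],1)
s=delta([float(v) for v in sys.argv[1:4]],D); print(s["position"],s["ft_force"],s["grip_width"],s["joint_positions"])
E
python3 up.py .455 -.2 .215
```

```text
d mm [-10.5 120.2   3.3] rot deg [-0.3  18.25  0.09]
[ 0.4655 -0.3202  0.2117] [-0.1291  0.5321 -2.8411] 0.690171498284824 [ 0.4516 -0.0394  0.2313  1.9159 -0.2269  1.0287 -0.7792]
```

move_arm(increments="-6 5 2 0 3.6 0 255; -5 10 2 -0.1 3.6 0 255; 0 20 0 -0.1 3.7 0 255; 0 30 0 -0.1 3.7 0 255; 0 35 0 0 3.6 0 255; 0 38 0 0 0 0 255; 0 38 0 0 0 0 255; 0 38 0 0 0 0 255")

```text
time: 12.33
position: [0.4556, -0.1039, 0.2147]
tool_rot: [-3.141, -0.021, -0.005]
ft_force: [0.8, -0.7, -2.2]
grip_width: 0.686
grip_force: 25.0
```

```bash
python3 up.py .455 .185 .2
```

```text
d mm [ -0.6 288.9 -14.7] rot deg [-0.06  0.19  0.08]
[ 0.4556 -0.1039  0.2147] [ 0.7697 -0.7152 -2.2265] 0.6864406780500537 [ 0.2022 -0.0634 -0.0322  1.8963 -0.0037  1.3055 -1.3863]
```

move_arm(increments="0 38 0 0 0.2 0 255; 0 38 0 0 0 0 255; 0 38 0 0 0 0 255; 15 37 0 0 0 0 255; 20 35 0 0 0 0 255; 25 30 0 0 0 0 255; 28 30 0 0 0 0 255; 28 22 0 0 0 0 255")

```text
time: 13.0
position: [0.5722, 0.1661, 0.2151]
tool_rot: [-3.138, -0.026, -0.001]
ft_force: [0.1, 0.3, -2.4]
grip_width: 0.686
grip_force: 25.0
```

```bash
python3 - <<'E'
from h import *
p=ctrl.get_image("side"); cv2.imwrite("pics/hold.png",cv2.resize(p["frame"][100:340,130:370,::-1],None,fx=2.4,fy=2.4))
f=p["frame"].astype(int); w=cloud(p); 
c=[r for r in ctrl.find_in("canister_1",p)]; print([(np.round(r["centre"],3),round(r["score"],2)) for r in c])
m=(w[...,1]>.1)&(w[...,1]<.3)&(w[...,2]>.06)&(f.min(-1)>110)&(f[...,0]>f[...,2]+8)&(w[...,0]>.5)&(w[...,0]<.66)
Q=w[m]; print(len(Q),Q.min(0),Q.max(0),np.percentile(Q,[3,50,97],axis=0))
E
python3 up.py .583 .185 .08
```

```text
[(array([ 0.557, -0.188,  0.127]), 0.92), (array([ 0.556, -0.089,  0.124]), 0.68), (array([0.547, 0.185, 0.209]), 0.55), (array([ 0.582, -0.198,  0.052]), 0.4)]
2311 [0.5    0.108  0.1637] [0.6238 0.2606 0.6469] [[0.5034 0.1227 0.1829]
 [0.5481 0.1637 0.6298]
 [0.6053 0.2091 0.6434]]
d mm [   9.2   17.4 -133. ] rot deg [-0.29 -0.05 -0.24]
[0.5738 0.1676 0.213 ] [-0.7699 -0.2652 -3.8172] 0.6868315268994081 [-0.0713  0.2295 -0.2977  1.5929  0.0635  1.3285 -1.9287]
```

View pics/hold.png

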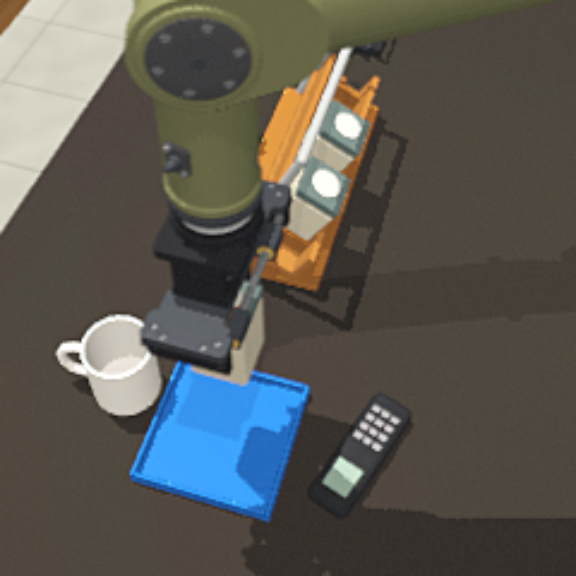

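The side view shows the canister held and looking upright above the tray (crop (245,340)), with the other two buttons flat. I'll move over the tray centre and lower it.

move_arm(increments="2 5 -5 -0.1 0 -0.1 255; 2 5 -15 -0.1 0 -0.1 255; 1 4 -15 -0.1 0 0 255; 0 0 -20 0 0 0 255; 0 0 -20 0 0 0 255; 0 0 -20 0 0 0 255; 0 0 -15 0 0 0 255; 0 0 0 0 0 0 255")

```text
time: 13.77
position: [0.5735, 0.1741, 0.1008]
tool_rot: [3.135, 0.014, -0.011]
ft_force: [-1.0, -0.9, -3.4]
grip_width: 0.688
grip_force: 25.0
```

```bash
python3 up.py .580 .184 .064
python3 - <<'E'
from h import *
for n in("side","top"):
    p=ctrl.get_image(n); f=p["frame"].astype(int); w=cloud(p)
    m=(abs(w[...,1]-.184)<.034)&(w[...,2]>.045)&(w[...,2]<.125)&(w[...,0]>.535)&(w[...,0]<.565)&(f[...,0]>90)&(f[...,0]>f[...,2]+5)
    Q=w[m]; print(n,len(Q))
    if len(Q)>20:
        u,s,vt=np.linalg.svd(Q-Q.mean(0),full_matrices=False); print(Q.mean(0),vt[2],s[2]/len(Q)**.5,Q.min(0),Q.max(0))
E
```

```text
d mm [  6.5   9.9 -36.8] rot deg [ 0.39 -0.41  0.35]
[0.5735 0.1741 0.1008] [-0.9632 -0.9308 -3.4349] 0.6879111402225877 [-0.0951  0.3243 -0.2938  1.7101  0.1061  1.1316 -1.9826]
side 165
[0.5475 0.1857 0.0876] [ 0.9922 -0.1222  0.0235] 0.0033337580075249035 [0.5444 0.1506 0.0485] [0.5602 0.2056 0.125 ]
top 18
```

move_arm(increments="3 4 -4 0.1 -0.1 0.1 255; 3 4 -4 0.1 -0.1 0.1 255; 0 2 -4 0.1 -0.1 0.1 255; 0 0 -4 0 0 0 255; 0 0 -4 0 0 0 255; 0 0 -4 0 0 0 255; 0 0 -4 0 0 0 255; 0 0 0 0 0 0 255")

```text
time: 14.53
position: [0.5817, 0.186, 0.0748]
tool_rot: [-3.141, -0.025, -0.003]
ft_force: [0.1, -0.0, -2.9]
grip_width: 0.686
grip_force: 25.0
```

```bash
python3 up.py .580 .184 .064
```

```text
d mm [ -1.7  -2.  -10.8] rot deg [-0.04  0.12 -0.05]
[0.5817 0.186  0.0748] [ 0.1027 -0.0162 -2.9359] 0.6863833280250757 [-0.1087  0.365  -0.2951  1.7142  0.1184  1.0776 -1.9965]
```

move_arm(increments="0 0 -1.5 0 0 0 255; 0 0 -1.5 0 0 0 255; 0 0 -1.5 0 0 0 255; 0 0 -1.5 0 0 0 255; 0 0 -1.5 0 0 0 255; 0 0 -1.5 0 0 0 255; 0 0 0 0 0 0 255; 0 0 0 0 0 0 255")

```text
time: 15.2
position: [0.5824, 0.1864, 0.0669]
tool_rot: [-3.14, -0.025, -0.006]
ft_force: [-0.1, -0.7, -2.5]
grip_width: 0.689
grip_force: 25.0
```

```bash
python3 up.py .580 .184 .064
```

```text
d mm [-2.4 -2.4 -2.9] rot deg [-0.07  0.22 -0.06]
[0.5824 0.1864 0.0669] [-0.0589 -0.6576 -2.4669] 0.6885840665779818 [-0.11    0.3735 -0.2941  1.7202  0.1217  1.0616 -1.999 ]
```

move_arm(increments="0 0 -0.8 0 0 0 255; 0 0 -0.8 0 0 0 255; 0 0 -0.8 0 0 0 255; 0 0 -0.8 0 0 0 255; 0 0 -0.8 0 0 0 255; 0 0 0 0 0 0 255; 0 0 0 0 0 0 255; 0 0 0 0 0 0 255")

```text
time: 15.87
position: [0.5826, 0.1865, 0.0639]
tool_rot: [-3.14, -0.025, -0.007]
ft_force: [-2.1, -1.4, 5.2]
grip_width: 0.687
grip_force: 25.0
```

```bash
python3 up.py .580 .184 .064
```

```text
d mm [-2.6 -2.5  0.1] rot deg [-0.07  0.25 -0.06]
[0.5826 0.1865 0.0639] [-2.0718 -1.3753  5.1669] 0.6874790472476878 [-0.1106  0.3768 -0.2937  1.7226  0.1233  1.0556 -2.0002]
```

Contact at z = 0.064 with about 7 N, so it is standing on the floor. Release.

move_arm(increments="0 0 0 0 0 0 255; 0 0 0 0 0 0 220; 0 0 0 0 0 0 150; 0 0 0 0 0 0 0; 0 0 0 0 0 0 0; 0 0 0 0 0 0 0; 0 0 0 0 0 0 0; 0 0 0 0 0 0 0")

```text
time: 16.53
position: [0.5825, 0.1864, 0.0628]
tool_rot: [-3.14, -0.025, -0.006]
ft_force: [-1.0, 0.5, 0.0]
grip_width: 0.956
grip_force: 0.0
```

```bash
python3 up.py .582 .186 .2
```

```text
d mm [ -0.5  -0.4 137.2] rot deg [-0.08  0.23 -0.06]
[0.5825 0.1864 0.0628] [-0.9859  0.5112  0.0099] 0.9560392277672634 [-0.1106  0.3781 -0.2935  1.7234  0.1234  1.054  -2.0001]
```

move_arm(increments="0 0 8 0 0 0 0; 0 0 15 0 0 0 0; 0 0 20 0 0 0 0; 0 0 25 0 0 0 0; 0 0 25 0 0 0 0; 0 0 30 0 0 0 0; 0 0 30 0 0 0 0; 0 0 20 0 0 0 0")

```text
time: 17.2
position: [0.5834, 0.1869, 0.2401]
tool_rot: [-3.139, -0.025, -0.013]
ft_force: [1.2, 0.3, 0.3]
grip_width: 0.999
grip_force: 0.0
```

move_arm(increments="-20 0 10 0 0 0 0; -25 0 0 0 0 0 0; -25 0 0 0 0 0 0; -25 0 0 0 0 0 0; -20 0 0 0 0 0 0; 0 0 0 0 0 0 0; 0 0 0 0 0 0 0; 0 0 0 0 0 0 0")

```text
time: 17.87
position: [0.4682, 0.1863, 0.2467]
tool_rot: [-3.14, -0.024, -0.009]
ft_force: [1.0, 0.0, 0.5]
grip_width: 0.998
grip_force: 0.0
```

Run:
```python
from h import *
p=ctrl.get_image("side"); cv2.imwrite("pics/end.png",cv2.resize(p["frame"][90:340,130:380,::-1],None,fx=2.3,fy=2.3))
w=cloud(p); f=p["frame"].astype(int)
for n in ("side","top"):
    p=ctrl.get_image(n); w=cloud(p); f=p["frame"].astype(int)
    m=(f.min(-1)>150)&(np.ptp(f,axis=-1)<40)&(w[...,2]>.1)&(w[...,2]<.14)&(abs(w[...,0]-.58)<.06)&(abs(w[...,1]-.186)<.06)
    if m.sum(): print(n,"tray button",m.sum(),np.median(w[m],0))
    for k in (0,1):
        m=(f.min(-1)>150)&(np.ptp(f,axis=-1)<40)&(w[...,2]>.12)&(w[...,2]<.19)&(abs(w[...,0]-.54)<.04)&(abs(w[...,1]-P(k,.1)[1])<.04)
        if m.sum(): print(n,k,np.median((w[m]-O)@a))
```

```text
side tray button 390 [0.5838 0.1895 0.1077]
top tray button 456 [0.5853 0.1855 0.107 ]
top 0 0.10228731234733487
top 1 0.10208968074491209
```

View pics/end.png

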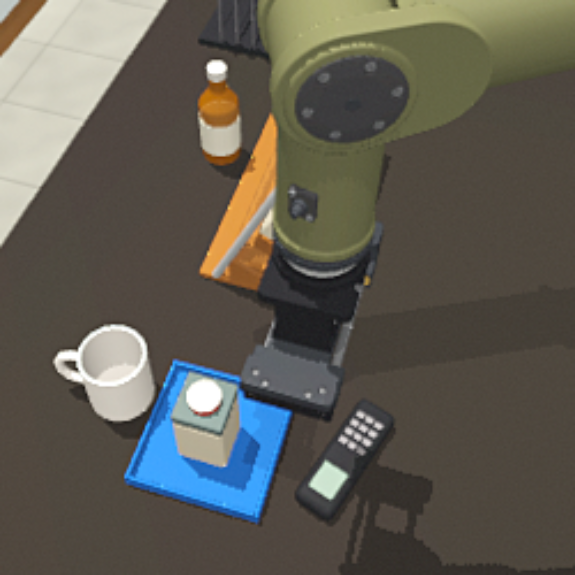

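The canister stands in the tray (crop (205,420)), with a hint of red beside the cap. I'll check the height spread before handing in.

Run:
```python
from h import *
for n in ("top","side"):
    p=ctrl.get_image(n); w=cloud(p); f=p["frame"].astype(int)
    m=(w[...,2]>.09)&(w[...,2]<.14)&(abs(w[...,0]-.585)<.04)&(abs(w[...,1]-.186)<.04)
    wh=m&(f.min(-1)>215); red=m&(f[...,0]>130)&(f[...,1]<90)&(f[...,2]<90)
    print(n,wh.sum(),np.percentile(w[wh][:,2],[5,25,50,75,95]),"red",red.sum(),np.histogram(w[m][:,2],bins=np.arange(.09,.14,.004)))
    lid=m&(f.max(-1)<170)&(w[...,2]>.098)&(w[...,2]<.11); Q=w[lid]; u,s,vt=np.linalg.svd(Q-Q.mean(0),full_matrices=False); print(" lid",len(Q),Q.mean(0),vt[2])
    c=np.argwhere(wh).mean(0).astype(int); cv2.imwrite(f"pics/z{n}.png",cv2.resize(p["frame"][c[0]-25:c[0]+25,c[1]-25:c[1]+25,::-1],None,fx=8,fy=8))
a_,b_=cv2.imread("pics/ztop.png"),cv2.imread("pics/zside.png"); cv2.imwrite("pics/z.png",np.hstack([a_,b_]))
```

```text
top 180 [0.1068 0.1154 0.1164 0.118  0.1192] red 0 (array([  7,  17,  14, 216, 132,  17, 114,  43,   0,   0,   0,   0]), array([0.09 , 0.094, 0.098, 0.102, 0.106, 0.11 , 0.114, 0.118, 0.122,
       0.126, 0.13 , 0.134, 0.138]))
 lid 63 [0.5698 0.1747 0.1043] [0.0287 0.0332 0.999 ]
side 164 [0.1083 0.1165 0.1177 0.1188 0.1202] red 11 (array([  5,  24,  23, 183, 163,   1,  94,  70,   1,   0,   0,   0]), array([0.09 , 0.094, 0.098, 0.102, 0.106, 0.11 , 0.114, 0.118, 0.122,
       0.126, 0.13 , 0.134, 0.138]))
 lid 119 [0.5732 0.2001 0.1045] [-0.0129  0.0326  0.9994]
```

View pics/z.png

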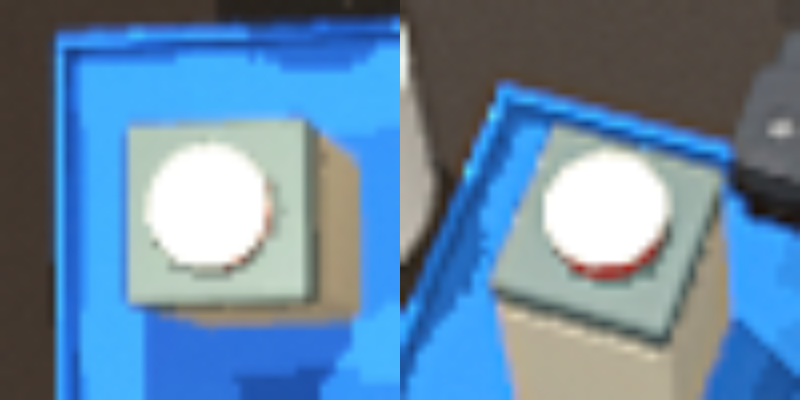

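The button is up: its top is at z ≈ 0.117 and the red collar shows at (605,270). The canister is upright at the tray centre, so I'm handing in.

```bash
python3 -c "
from bench import ctrl; print(ctrl.close_job())"
```

```text
the job is handed in; nothing more can be done
None
```

All three buttons were clicked: the worn canister (at y ≈ -0.32) now stands upright and released in the blue tray, the other two are in their pockets with buttons latched down, and the job is handed in (no verdict was shown).

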